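# Let an unbalanced pulley settle on the balancing rollers

### The job

Take the blue belt pulley out of the wooden rack and lower its shaft onto the four rollers of the green balancing stand, with the wheel midway between the two uprights, before you let it go. Then release it and wait until it has swung to rest by itself with its heavy side (the brass plug) straight down. Leave the bare metal pulley in the rack.

Things in the scene. Friction and masses are not known exactly. Their poses are not given: they have to be found in the camera images.
- blue_pulley_center (a point): Centre of the blue belt pulley (all in mm): upright wheel, diameter 90, flat faces 20 apart; steel shaft, diameter 12, 120 long; hub collar, diameter 24, 32 long. y = along the shaft (level); z points away from the heavy side, a brass plug (diameter 24) 28 from the axis on the -z side. 0.7 kg. Grip it from above by the flat faces near the rim's top, fingertips at least 13 above this centre to clear the collar.
- stand_seat (a point): Seat on the fixed green stand (110 x 136 mm): where the pulley's centre lies when its shaft is on the rollers. y = shaft direction (either way round), z up, 80 mm above the table. 36 mm to each side along y two free rollers (diameter 48, axes 46 apart, tops 85 high, 8 thick) form a vee that guides a shaft up to 10 mm off. Nothing is higher. A released pulley swings and is at rest in 3 s.
- bare_pulley_center (a point): Centre of the other pulley: bare light grey metal, no brass plug, otherwise the same; it stays in the rack. Which pulley stands in which cradle varies.
- rack_mid (a point): Middle of the fixed wooden rack's underside. x = along the rack: its two cradles lie 58 mm either side of this point along x and hold a wheel by the lower rim, its centre 62 mm above the table, its shaft along y. Walls reach 42 mm above the table.

How it is judged:
On the way:
1. the blue pulley's shaft is down on the rollers, the pulley still held by the gripper (horizontal distance between blue_pulley_center and stand_seat below 0.018 m and z of blue_pulley_center in the frame of stand_seat between -0.008 and 0.008 m and contact force between the fingers and blue_pulley above 0.5 N), for 0.1 s.
At the end, for the whole second after the job is handed in: The blue pulley lies with its shaft on the rollers (centre within 18 mm of the seat across the table and 8 mm in height, shaft within 7 degrees of the seat's y), released, at rest (under 0.2 rad/s), with the brass plug straight down within 15 degrees (horizontal distance between blue_pulley_center and stand_seat below 0.018 m and z of blue_pulley_center in the frame of stand_seat between -0.008 and 0.008 m and angle between the y axis of blue_pulley_center and the y axis of stand_seat, either way round below 0.12 rad and angle between blue_pulley_center's own z axis and vertical below 0.26 rad and angular speed of blue_pulley below 0.2 rad/s and linear speed of blue_pulley below 0.02 m/s); the robot touches nothing.
It fails at once if the bare pulley is taken from or knocked out of its place in the rack (distance of bare_pulley_center from where it was at the start of the episode above 0.03 m).
It also fails if it takes over 48 s, if anything falls off the work surface, if the arm or the gripper's body presses on something with over 40 N, if the wrist force passes 120 N, or if a joint passes its speed limit or range.

### The arm

A 6-joint arm with a two-finger parallel gripper is mounted at the origin on a cart in front of the work surface, level with it; the furniture and walls round the work are solid. World frame = base frame: x ahead of the robot, y to its left, z up, the work surface at z = 0. Lengths are in m, angles in rad, forces in N, time in s.
With the tool pointing down it reaches from about 0.35 to 0.775 m from the base axis. Payload 5.5 kg.
Tool frame: the origin (TCP) lies at the very end of the fingers, on their centre line; the grasp point (between the pads) lies env.pinch_z behind it (env.pinch_z is the distance from the TCP to the grasp point, in m); z points along the fingers, y is the line along which they close (so a half turn about z gives the same grasp; the last joint's range is limited). The gripper opens to 85 mm and grips with 20 to 120 N. Pads are 22 mm wide; open, the fingers measure 114 mm over their backs; the gripper's body (76 mm by 85 mm) begins 54 mm behind the grasp point. The pads swing forward as they close: fully open they stand 13 mm farther back than shut.
Start: joints at [-1.383, 0.313, 0.046, 1.304, 0, 1.431], TCP at [0.185, -0.544, 0.231] pointing down, gripper open.
Joint ranges: [-2.76, 2.76], [-0.86, 1.69], [-1.03, 1.26], [-2.2, 2.34], [-1.47, 1.5], [-3.14, 3.14]. Speed limits (rad/s): [2.57, 2.57, 3.14, 3.14, 3.14, 3.14].

### API

Orientations are given as a unit quaternion [w, x, y, z].
In Python, from workcell import env, eyes gives the robot as it stands.
- The arm moves only by the shell command python3 -m jog 'ROWS' [FORCE]. ROWS is JSON, one flat list of numbers, 7 for each row, row after row: the shift along the world's x, y, z as a fraction of full scale, then the turn, a rotation vector about the world's x, y, z as a fraction of full scale, then the opening, from -1 (shut) to 1 (fully open), so that 0 is half open. A call has 1 to 12 rows; each row is the pose to reach, as a shift and turn from the pose commanded when the call began, turning the shorter way round; what a row does not reach only later rows make up. Full scale, the value 1, is 20 cm for a shift and pi rad for a turn. A row lasts 1/12 s, in which the tool goes at most 41.7 mm and 7.16 degrees, less where a joint would pass 70% of its speed; a pose out of reach is approached as far as the arm can. A call with a number of a shift or a turn outside -1 to 1 is refused whole. A call with a gripper value outside its range is refused whole. The fingers move at their own pace and stop on an object; FORCE is the grip in N (left out, the last holds). Time passes only in rows, so rows that repeat a pose let the fingers close. It gives the time, the measured TCP pose, the force, the opening and the grip force at its end, in the units of the state.
- env.get_state(): the state, without advancing time (a new reading comes with each control period).
- eyes.read_camera(name): name is "scene" or "top" or "wrist"; returns (picture, depth): 400x640x3 uint8, red, green, blue; 400x640 float32, m along the optical axis (not along the pixel's ray), 0 where there is no reading.
- eyes.calibration(name): a dict with "fx", "fy", "cx", "cy" (pixels), "k1" (the pictures are not rectified: a ray, as slopes to the right and down, at radius r is drawn at 1 + k1 r^2 times it, then the intrinsics apply), "R" (3x3) and "t" (3): a world point X has camera coordinates R X + t; the wrist camera has in their place "tool_from_camera" (4x4, takes a point from camera to tool coordinates, whose origin is the TCP and whose axes are the flange's). Camera axes: x right, y down, z forward; pixel columns grow to the right and rows downward; lengths in m; the calibration is good to about 2 mm. A picture is of the moment at which its call begins: read the wrist's pose just before it. calibration takes no time and is no camera call.
- env.hand_in(): hands the job in; it is judged then, once.
The state is a dict: "clock": time; "joint_pos": joint angles; "qvel": joint speeds; "tau": joint torques, N m; "tcp_pos": TCP position; "orientation": TCP orientation; "wrist_force": force on the tool from outside, world axes, zero at the start; "ft_torque": the same for the moment, N m; "finger_gap": finger opening in m; "grip_force": force on a finger pad.
Only numpy, scipy, OpenCV 4.12 (cv2) and the standard library are available. Lean on these libraries where they do the work, as an engineer would, in place of code of your own. Each camera call takes 0.05 s, during which the arm holds its last target. There are 200 camera calls.

## Working session

There is one attempt and no reset: what is moved stays moved. The work goes in short steps, Python scripts to look and compute and a shell command to move; the robot and the scene stay as the last step left them, time stands still between calls to the robot, and variables do not carry over. Pictures are saved under pics/ and viewed, at most 10 in all, crops included, and the job is handed in when it is done.

```bash
mkdir -p pics; cat > h.py <<'E'
import numpy as np, cv2, sys
from workcell import env, eyes
def R_q(q):
    w,x,y,z=q
    from scipy.spatial.transform import Rotation as Ro
    return Ro.from_quat([x,y,z,w]).as_matrix()
def cam(name, st=None):
    """returns fx.., and world_from_camera R,t"""
    c=eyes.calibration(name)
    if 'R' in c:
        R=np.array(c['R']).T; t=-R@np.array(c['t'])
    else:
        T=np.array(c['tool_from_camera']); Rt=R_q(st['orientation'])
        R=Rt@T[:3,:3]; t=Rt@T[:3,3]+np.array(st['tcp_pos'])
    return c,R,t
def slopes(c,uv):
    K=np.array([[c['fx'],0,c['cx']],[0,c['fy'],c['cy']],[0,0,1.]])
    return cv2.undistortPoints(np.array(uv,float).reshape(-1,1,2),K,np.array([c['k1'],0,0,0,0.])).reshape(-1,2)
def cloud(name,depth,st=None):
    c,R,t=cam(name,st)
    v,u=np.mgrid[:400,:640]
    s=slopes(c,np.stack([u,v],-1).reshape(-1,2))
    P=np.c_[s,np.ones(len(s))]*depth.reshape(-1,1)
    return (P@R.T+t).reshape(400,640,3)
def onplane(name,uv,z,st=None):
    c,R,t=cam(name,st)
    s=slopes(c,uv); d=np.c_[s,np.ones(len(s))]@R.T
    return t+d*((z-t[2])/d[:,2:])
E
python3 - <<'E'
from h import *
st=env.get_state();print(st,env.pinch_z)
ims=[]
for n in("scene","top"):
    p,d=eyes.read_camera(n); np.savez('/tmp/%s.npz'%n,p=p,d=d); cv2.imwrite('pics/%s0.png'%n,p[:,:,::-1])
    c,R,t=cam(n);print(n,t,R[:,2],c['fx'],(d>0).mean())
E
```

```text
{'clock': 0.0, 'joint_pos': array([-1.38258207e+00,  3.14057657e-01,  4.49699184e-02,  1.30364163e+00,
       -1.92840958e-05,  1.43119027e+00]), 'qvel': array([ 0.00162875, -0.00019455,  0.00143397, -0.00264212, -0.00012736,
       -0.0008993 ]), 'tau': array([ 2.26198317e-04, -4.80624354e+01,  2.98534691e+01,  1.92708807e-02,
       -2.20012871e-04, -1.66008029e-06]), 'tcp_pos': array([ 0.18501965, -0.54385497,  0.23037263]), 'orientation': array([-9.66001994e-04,  9.86596317e-01,  1.63177124e-01, -3.31273222e-05]), 'wrist_force': array([-0.35631013, -0.23085091,  0.47980769]), 'ft_torque': array([-0.00070641, -0.01542481, -0.04283687]), 'grip_force': 0.0, 'finger_gap': 0.08533007857790548} 0.0187
scene [ 0.69465701 -0.33757451  0.74482337] [-0.20808616  0.59146365 -0.77901919] 483.4328319146127 0.9883515625
top [0.41538563 0.20078335 0.94216733] [ 0.11930406 -0.01624114 -0.99272492] 393.50909702364834 0.99604296875
```

View pics/top0.png

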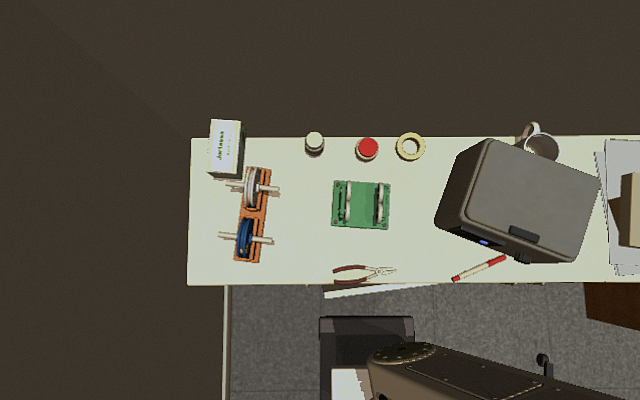

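View pics/scene0.png

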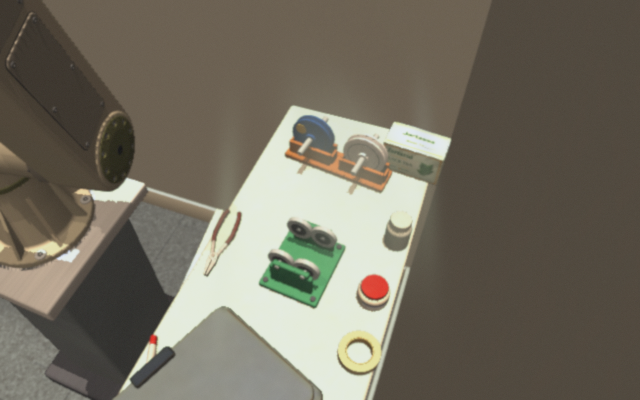

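The top view shows the blue pulley at (244,238) and the bare one at (252,188), both in the rack. The stand is at (361,205), and a printer at (515,200) stands between the arm and the stand. In the scene view the brass plug is at (300,128), on the wheel's side.

```bash
cat > m.py <<'E'
from h import *
def load(n):
    f=np.load('/tmp/%s.npz'%n);return f['p'],f['d']
for n in("scene","top"):
    p,d=load(n); C=cloud(n,d); hsv=cv2.cvtColor(p,cv2.COLOR_RGB2HSV); H,S,V=cv2.split(hsv)
    def stat(name,m):
        P=C[m&(d>0)]; print(n,name,len(P),'lo',np.percentile(P,3,0).round(3),'hi',np.percentile(P,97,0).round(3),'mean',P.mean(0).round(4))
        return P
    box={'scene':(slice(90,200),slice(270,400)),'top':(slice(160,270),slice(215,285))}[n]
    roi=np.zeros(d.shape,bool);roi[box]=1
    b=roi&(H>100)&(H<125)&(S>110)&(V>40)&(C[...,2]>.02)
    B=stat('blue',b)
    Pz=B[B[:,2]>.06]; u,s,vt=np.linalg.svd(Pz[:,:2]-Pz[:,:2].mean(0),full_matrices=False); print(' wheel dir',vt[0],Pz.mean(0),'thick',np.ptp((Pz[:,:2]-Pz[:,:2].mean(0))@vt[1]))
    T=B[B[:,2]>B[:,2].max()-.012]; print(' top',B[:,2].max(),T.mean(0))
    r=roi&(H>5)&(H<18)&(S>120)&(C[...,2]<.06); R=stat('rack',r)
    print('  rect',cv2.minAreaRect(R[:,:2].astype(np.float32)*1000))
    g=(H>60)&(H<85)&(S>90); k,l,ss,cc=cv2.connectedComponentsWithStats(g.astype(np.uint8)); g=l==1+ss[1:,4].argmax(); G=stat('stand',g)
    lo=G[G[:,2]<.03]; print('  rect',cv2.minAreaRect(lo[:,:2].astype(np.float32)*1000), np.median(lo[:,2]))
    # tall things
    if n=='top':
        for y0 in np.arange(-.6,.6,.1):
            q=(C[...,1]>y0)&(C[...,1]<y0+.1)&(C[...,0]>.3)&(C[...,0]<.9)&(C[...,2]<.5); print('   y',round(y0,1),'zmax',C[q][:,2].max().round(3) if q.any() else None, C[q&(C[...,2]>.1)][:,0].min() if (q&(C[...,2]>.1)).any() else '')
E
python3 m.py
```

```text
Traceback (most recent call last):
  File "m.py", line 12, in <module>
    B=stat('blue',b)
  File "m.py", line 7, in stat
    P=C[m&(d>0)]; print(n,name,len(P),'lo',np.percentile(P,3,0).round(3),'hi',np.percentile(P,97,0).round(3),'mean',P.mean(0).round(4))
                                           ~~~~~~~~~~~~~^^^^^^^
IndexError: index -1 is out of bounds for axis 0 with size 0
```

```bash
python3 - <<'E'
from h import *
for n,pts in (("scene",[(322,130),(310,125),(330,160),(300,265)]),("top",[(244,235),(246,240),(238,255),(361,205),(300,230)])):
    f=np.load('/tmp/%s.npz'%n);C=cloud(n,f['d']);h=cv2.cvtColor(f['p'],cv2.COLOR_RGB2HSV)
    for u,v in pts: print(n,u,v,h[v,u],C[v,u].round(3))
E
sed -i 's/(S>110)&(V>40)/(S>80)\&(V>20)/; s/&(C\[...,2\]>.02)$/\&(C[...,2]>.01)/' m.py; python3 m.py
```

```text
scene 322 130 [95 16 98] [0.472 0.336 0.097]
scene 310 125 [53 11 93] [ 0.695 -0.338  0.745]
scene 330 160 [ 20  61 122] [0.493 0.332 0.024]
scene 300 265 [23 28 82] [0.538 0.044 0.075]
top 244 235 [105 161 114] [0.453 0.346 0.106]
top 246 240 [113  68  30] [0.442 0.342 0.105]
top 238 255 [105 223  71] [0.411 0.363 0.082]
top 361 205 [ 63  94 147] [0.526 0.086 0.013]
top 300 230 [ 42  19 204] [0.468 0.231 0.004]
scene blue 30 lo [0.428 0.337 0.073] hi [0.466 0.354 0.109] mean [0.4472 0.3451 0.1017]
 wheel dir [ 0.99496852 -0.100188  ] [0.44720567 0.3451115  0.10166498] thick 0.018830548521677003
 top 0.10922305331272153 [0.4463758  0.34587573 0.10505295]
scene rack 579 lo [0.401 0.307 0.01 ] hi [0.614 0.357 0.044] mean [0.5052 0.3272 0.0213]
  rect ((507.1614074707031, 332.87005615234375), (224.01751708984375, 73.95159149169922), 3.887765884399414)
scene stand 2317 lo [0.48  0.019 0.01 ] hi [0.577 0.127 0.068] mean [0.5308 0.0641 0.0221]
  rect ((526.8440551757812, 76.49712371826172), (119.20359802246094, 105.63190460205078), 85.95679473876953) 0.012744525775843507
top blue 432 lo [0
[... 414 characters left out ...]
714477539)
top stand 1770 lo [0.475 0.03  0.009] hi [0.576 0.15  0.068] mean [0.5235 0.0918 0.0196]
  rect ((527.0955810546875, 87.35276794433594), (132.73159790039062, 107.12430572509766), 85.67017364501953) 0.011841734148033023
   y -0.6 zmax 0.124 0.529827725877053
   y -0.5 zmax 0.245 0.42095798814365115
   y -0.4 zmax 0.369 0.3883730841366881
   y -0.3 zmax 0.49 0.390539203630096
   y -0.2 zmax 0.491 0.4266987038729881
   y -0.1 zmax 0.494 0.47407658996152124
   y -0.0 zmax 0.495 0.718353985450638
   y 0.1 zmax 0.495 0.7186393251336265
   y 0.2 zmax 0.495 0.7185836126600647
   y 0.3 zmax 0.494 0.4274196517601428
   y 0.4 zmax 0.492 0.7185528120078821
   y 0.5 zmax 0.5 0.3000005723322527
```

```bash
python3 - <<'E'
from h import *
f=np.load('/tmp/top.npz');C=cloud('top',f['d'])
for u,v in [(480,160),(470,220),(520,200),(570,220),(540,250),(490,140),(440,215),(600,180),(515,262),(225,150)]: print(u,v,C[v,u].round(3))
E
```

```text
480 160 [ 0.6   -0.143  0.154]
470 220 [ 0.477 -0.115  0.156]
520 200 [ 0.515 -0.211  0.169]
570 220 [ 0.474 -0.307  0.168]
540 250 [ 0.416 -0.251  0.155]
490 140 [ 0.641 -0.165  0.157]
440 215 [ 0.497 -0.091  0.045]
600 180 [ 0.582 -0.489  0.011]
515 262 [ 0.388 -0.281 -0.005]
225 150 [0.644 0.396 0.077]
```

```bash
python3 -m jog '[0.9,0.95,0.15,0,0,0.17,1, 0.9,0.95,0.15,0,0,0.17,1, 0.9,0.95,0.15,0,0,0.17,1, 0.9,0.95,0.15,0,0,0.17,1, 0.9,0.95,0.15,0,0,0.17,1, 0.9,0.95,0.15,0,0,0.17,1, 0.9,0.95,0.15,0,0,0.17,1, 0.9,0.95,0.15,0,0,0.17,1]'
python3 -m jog '[0.4,1,0,0,0,0.17,1, 0.4,1,0,0,0,0.17,1, 0.4,1,0,0,0,0.17,1, 0.4,1,0,0,0,0.17,1, 0.4,1,0,0,0,0.17,1, 0.4,1,0,0,0,0.17,1, 0.4,1,0,0,0,0.17,1]'
python3 -m jog '[0.1,1,0,0,0,0.17,1, 0.1,1,0,0,0,0.17,1, 0.1,1,0,0,0,0.17,1, 0.1,1,0,0,0,0.17,1, 0.1,1,0,0,0,0.17,1, 0.1,1,0,0,0,0.17,1, 0.1,1,0,0,0,0.17,1]'
```

```text
clock: 0.77
tcp_pos: [0.3671, -0.3517, 0.2617]
orientation: [-0.0, 0.907, 0.42, 0.0]
wrist_force: [-0.0, 0.1, 0.6]
finger_gap: 0.0854
grip_force: 0.0
clock: 1.35
tcp_pos: [0.4453, -0.1529, 0.261]
orientation: [-0.0, 0.765, 0.644, -0.0]
wrist_force: [-0.9, -0.8, -0.8]
finger_gap: 0.0855
grip_force: 0.0
clock: 1.93
tcp_pos: [0.4653, 0.0451, 0.261]
orientation: [0.0, 0.569, 0.822, -0.0]
wrist_force: [0.7, -0.6, 0.1]
finger_gap: 0.0856
grip_force: 0.0
```

```bash

python3 -m jog '[0,1,0,0,0,0.17,1, 0,1,0,0,0,0.17,1, 0,1,0,0,0,0.17,1, 0,1,0,0,0,0.17,1, 0,1,0,0,0,0.17,1, 0,1,0,0,0,0.17,1]'
python3 -m jog '[-0.05,0.3,0,0,0,0.175,1, -0.05,0.3,0,0,0,0.175,1, -0.05,0.3,0,0,0,0.175,1, -0.05,0.3,0,0,0,0.175,1, -0.05,0.3,0,0,0,0.175,1, -0.05,0.3,0,0,0,0.175,1, -0.05,0.3,0,0,0,0.175,1, -0.05,0.3,0,0,0,0.175,1]'
python3 - <<'E'
from h import *
st=env.get_state(); p,d=eyes.read_camera('wrist'); np.savez('/tmp/wrist.npz',p=p,d=d); np.save('/tmp/wst.npy',st,allow_pickle=True)
cv2.imwrite('pics/w1.png',p[:,:,::-1]); print(st['tcp_pos'],st['orientation'],cam('wrist',st)[2])
E
```

```text
clock: 2.43
tcp_pos: [0.4663, 0.2477, 0.2607]
orientation: [-0.0, 0.331, 0.944, 0.001]
wrist_force: [-0.2, 0.1, -0.3]
finger_gap: 0.0852
grip_force: 0.0
clock: 3.1
tcp_pos: [0.4561, 0.3038, 0.2612]
orientation: [-0.0, 0.066, 0.998, -0.0]
wrist_force: [0.2, 0.0, 0.5]
finger_gap: 0.0854
grip_force: 0.0
[0.45611563 0.30384676 0.26117472] [-4.25902329e-05  6.61155487e-02  9.97811954e-01 -1.93670416e-04] [0.39090605 0.31177007 0.40438261]
```

View pics/w1.png

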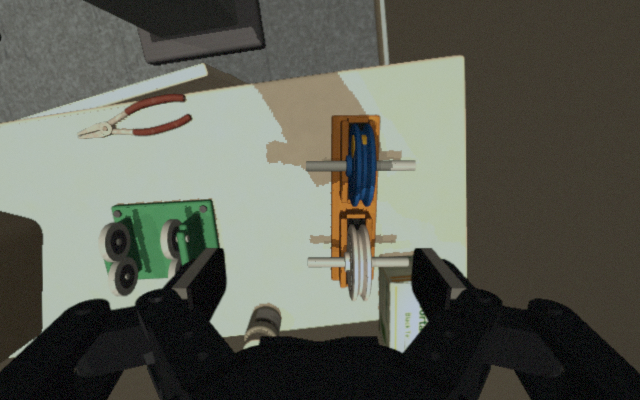

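The wrist view shows the blue pulley's shaft from (307,166) to (415,166) and its wheel at about (362,165). The bare pulley is at (358,262) and the stand's base spans about (110–215, 200–280).

```bash
python3 - <<'E'
from h import *
f=np.load('/tmp/wrist.npz');p,d=f['p'],f['d'];st=np.load('/tmp/wst.npy',allow_pickle=True).item()
C=cloud('wrist',d,st);H,S,V=cv2.split(cv2.cvtColor(p,cv2.COLOR_RGB2HSV))
P=onplane('wrist',[(307,166),(415,166)],.066,st);print('shaft ends',P.round(4),P.mean(0).round(4))
# shaft pixels via depth: z between .055 & .075 in roi
roi=np.zeros(d.shape,bool);roi[150:182,300:422]=1
m=roi&(C[...,2]>.056)&(C[...,2]<.075)&(S<90);v,u=np.nonzero(m)
Q=C[m]; print(len(Q),Q.min(0),Q.max(0)); l=cv2.fitLine(Q[:,:2].astype(np.float32),cv2.DIST_HUBER,0,1e-4,1e-4).ravel();print('line',l,np.degrees(np.arctan2(l[1],l[0])))
t=(Q[:,:2]-l[2:])@l[:2];print('extent',t.min(),t.max(),'mid',l[2:]+l[:2]*(t.min()+t.max())/2)
roi[:]=0;roi[115:215,340:390]=1
b=roi&(C[...,2]>.085)&(C[...,2]<.115);B=C[b];print('wheel top',len(B),cv2.minAreaRect(B[:,:2].astype(np.float32)*1000),B.mean(0),B[:,2].max())
g=(H>55)&(H<90)&(S>80)&(C[...,2]<.025)&(C[...,2]>.005);g=cv2.morphologyEx(g.astype(np.uint8),cv2.MORPH_OPEN,np.ones((3,3)))>0
g[:,:80]=0;g[:,230:]=0
G=C[g];print('stand',cv2.minAreaRect(G[:,:2].astype(np.float32)*1000),np.median(G[:,2]))
# rollers tops in top camera & wrist: points high at stand
for n in('top','scene'):
    f=np.load('/tmp/%s.npz'%n);D=cloud(n,f['d'])
    r=(abs(D[...,0]-.527)<.06)&(abs(D[...,1]-.087)<.075)&(D[...,2]>.06)&(D[...,2]<.095);R=D[r]
    for s in(-1,1):
        q=R[(R[:,1]-.087)*s>0];print(n,s,len(q),cv2.minAreaRect(q[:,:2].astype(np.float32)*1000),q[:,2].max())
E
```

```text
shaft ends [[0.4413 0.2921 0.066 ]
 [0.4569 0.4093 0.066 ]] [0.4491 0.3507 0.066 ]
872 [0.43169203 0.29046808 0.06167972] [0.46110809 0.40952377 0.07464251]
line [0.12269422 0.9924445  0.44813102 0.3503461 ] 82.95238
extent -0.05976823103841308 0.06001132961610815 mid [0.44814594 0.35046672]
wheel top 1534 ((448.5776062011719, 349.27288818359375), (22.5264949798584, 78.22152709960938), 81.2739028930664) [0.44514306 0.34941131 0.09886108] 0.10888722660286387
stand ((525.5907592773438, 86.23150634765625), (133.27639770507812, 108.06956481933594), 86.17112731933594) 0.012622451725826545
top -1 336 ((524.6695556640625, 44.47349166870117), (21.026124954223633, 92.94949340820312), 85.89817810058594) 0.08654846572381225
top 1 312 ((530.6578369140625, 128.3169403076172), (20.522613525390625, 92.5199966430664), 85.70558166503906) 0.08642063144457768
scene -1 818 ((523.3632202148438, 42.651546478271484), (22.965015411376953, 92.8356704711914), 86.12140655517578) 0.08708329463449926
scene 1 579 ((528.9667358398438, 124.94542694091797), (24.273731231689453, 93.56947326660156), 89.9134292602539) 0.08768921731169455
```

```bash

python3 -m jog '[-0.04,0.23,0,0,0,0.003,1, -0.04,0.23,0,0,0,0.003,1, -0.04,0.23,-0.2,0,0,0.003,1, -0.04,0.23,-0.4,0,0,0.003,1, -0.04,0.23,-0.55,0,0,0.003,1, -0.04,0.23,-0.7,0,0,0.003,1, -0.04,0.23,-0.8,0,0,0.003,1, -0.04,0.23,-0.88,0,0,0.003,1, -0.04,0.23,-0.915,0,0,0.003,1, -0.04,0.23,-0.915,0,0,0.003,1]'
python3 -m jog '[0,0,0,0,0,0,-1, 0,0,0,0,0,0,-1, 0,0,0,0,0,0,-1, 0,0,0,0,0,0,-1, 0,0,0,0,0,0,-1, 0,0,0,0,0,0,-1, 0,0,0,0,0,0,-1, 0,0,0,0,0,0,-1, 0,0,0,0,0,0,-1, 0,0,0,0,0,0,-1]' 70
```

```text
clock: 3.98
tcp_pos: [0.446, 0.3506, 0.0765]
orientation: [-0.001, 0.059, 0.998, -0.001]
wrist_force: [-0.1, 0.3, -0.0]
finger_gap: 0.0855
grip_force: 0.0
clock: 4.82
tcp_pos: [0.4475, 0.3516, 0.0793]
orientation: [0.001, 0.059, 0.998, 0.0]
wrist_force: [-1.0, -1.6, 5.9]
finger_gap: 0.0187
grip_force: 68.9
```

```bash

python3 -m jog '[0,0,0.1,0,0,0,-1, 0,0,0.25,0,0,0,-1, 0,0,0.45,0,0,0,-1, 0,0,0.6,0,0,0,-1, 0,0,0.6,0,0,0,-1, 0,0,0.6,0,0,0,-1]'
python3 -m jog '[0.1,-0.15,0,0,0,0.017,-1, 0.2,-0.3,0,0,0,0.017,-1, 0.25,-0.45,0,0,0,0.017,-1, 0.3,-0.6,0,0,0,0.017,-1, 0.35,-0.75,0,0,0,0.017,-1, 0.4,-0.9,0,0,0,0.017,-1, 0.4,-1,0,0,0,0.017,-1, 0.4,-1,0,0,0,0.017,-1, 0.4,-1,0,0,0,0.017,-1]'
python3 - <<'E'
from h import *
st=env.get_state();print(st['tcp_pos'])
p,d=eyes.read_camera('wrist'); np.savez('/tmp/w2.npz',p=p,d=d);cv2.imwrite('pics/w2.png',p[:,:,::-1])
p,d=eyes.read_camera('scene'); np.savez('/tmp/s2.npz',p=p,d=d);cv2.imwrite('pics/s2.png',p[60:330,180:460,::-1])
np.save('/tmp/wst2.npy',st,allow_pickle=True)
E
```

```text
clock: 5.32
tcp_pos: [0.4476, 0.352, 0.1986]
orientation: [0.001, 0.059, 0.998, 0.001]
wrist_force: [0.1, -0.4, -8.3]
finger_gap: 0.0186
grip_force: 70.5
clock: 6.07
tcp_pos: [0.5251, 0.1501, 0.1946]
orientation: [-0.003, 0.034, 0.999, -0.0]
wrist_force: [-0.7, 0.0, -8.4]
finger_gap: 0.0186
grip_force: 71.3
[0.52506175 0.15007125 0.19461186]
```

View pics/w2.png

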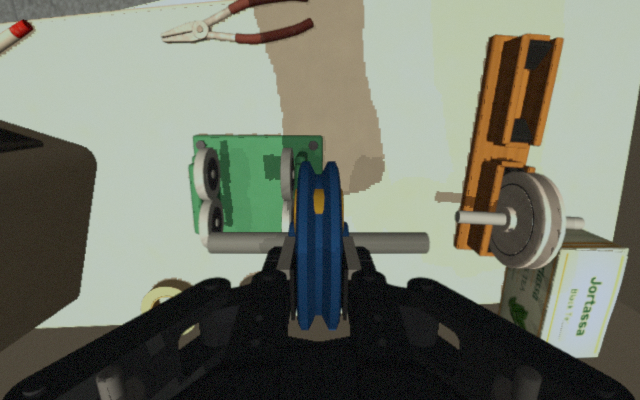

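View pics/s2.png

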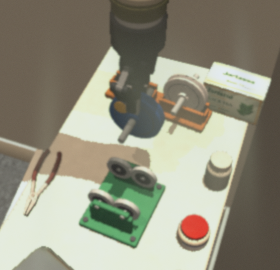

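The pulley hangs level in the grip, its shaft running from (209,243) to (428,243) in the wrist view. The stand's rollers are at about (207,175–220) and (287,175–215). I'll measure the shaft in the hand and the stand again from here.

```bash
python3 - <<'E'
from h import *
f=np.load('/tmp/w2.npz');p,d=f['p'],f['d'];st=np.load('/tmp/wst2.npy',allow_pickle=True).item()
C=cloud('wrist',d,st);H,S,V=cv2.split(cv2.cvtColor(p,cv2.COLOR_RGB2HSV))
m=np.zeros(d.shape,bool);m[228:258,200:285]=1;m[228:258,355:440]=1
m&=(C[...,2]>.15)&(C[...,2]<.21)&(S<90);Q=C[m]
zt=[np.percentile(Q[(Q[:,1]-.15)*s>0][:,2],90) for s in(-1,1)];print(len(Q),'ztop y-,y+',zt)
l=cv2.fitLine(Q[:,:2].astype(np.float32),cv2.DIST_HUBER,0,1e-4,1e-4).ravel();t=(Q[:,:2]-l[2:])@l[:2]
print('mid',l[2:]+l[:2]*(t.min()+t.max())/2,'ext',t.min(),t.max(),'ang',np.degrees(np.arctan2(l[1],l[0])),'tcp',st['tcp_pos'])
g=(H>55)&(H<90)&(S>80)&(C[...,2]<.025)&(C[...,2]>.005);g=cv2.morphologyEx(g.astype(np.uint8),cv2.MORPH_OPEN,np.ones((3,3)))>0
G=C[g];print('stand partial',cv2.minAreaRect(G[:,:2].astype(np.float32)*1000))
r=(abs(C[...,0]-.526)<.06)&(abs(C[...,1]-.086)<.07)&(C[...,2]>.06)&(C[...,2]<.092);R=C[r]
for s in(-1,1):
    q=R[(R[:,1]-.086)*s>0];print('rollers',s,cv2.minAreaRect(q[:,:2].astype(np.float32)*1000),q[:,2].max())
E
```

```text
3241 ztop y-,y+ [np.float64(0.1843728126723868), np.float64(0.183795542533382)]
mid [0.52338436 0.14903826] ext -0.05861629206212451 0.061898513985971085 ang 86.07956 tcp [0.52506175 0.15007125 0.19461186]
stand partial ((525.2261962890625, 84.80694580078125), (133.16384887695312, 104.24747467041016), 85.97348022460938)
rollers -1 ((521.6337280273438, 43.1764030456543), (22.397151947021484, 88.89025115966797), 85.79796600341797) 0.08670980854614913
rollers 1 ((518.202392578125, 125.17302703857422), (15.689457893371582, 69.71298217773438), 85.74726104736328) 0.08681740773776614
```

```bash

python3 -m jog '[0.015,-0.15,0,0,0,0,-1, 0.015,-0.32,0,0,0,0,-1, 0.015,-0.32,0,0,0,0,-1, 0.015,-0.32,-0.1,0,0,0,-1, 0.015,-0.32,-0.2,0,0,0,-1, 0.015,-0.32,-0.28,0,0,0,-1, 0.015,-0.32,-0.35,0,0,0,-1, 0.015,-0.32,-0.4,0,0,0,-1, 0.015,-0.32,-0.43,0,0,0,-1, 0.015,-0.32,-0.45,0,0,0,-1, 0.015,-0.32,-0.45,0,0,0,-1, 0.015,-0.32,-0.45,0,0,0,-1]'
```

```text
clock: 7.17
tcp_pos: [0.5305, 0.0878, 0.1087]
orientation: [0.0, 0.032, 0.999, 0.0]
wrist_force: [-0.8, 0.4, -6.9]
finger_gap: 0.019
grip_force: 72.6
```

```bash

python3 -m jog '[-0.01,-0.005,-0.01,0,0,0,-1, -0.01,-0.005,-0.02,0,0,0,-1, -0.01,-0.005,-0.03,0,0,0,-1, -0.01,-0.005,-0.04,0,0,0,-1, -0.01,-0.005,-0.05,0,0,0,-1, -0.01,-0.005,-0.055,0,0,0,-1, -0.01,-0.005,-0.055,0,0,0,-1, -0.01,-0.005,-0.055,0,0,0,-1]'
```

```text
clock: 7.83
tcp_pos: [0.5261, 0.0867, 0.0974]
orientation: [-0.002, 0.032, 0.999, 0.0]
wrist_force: [-6.0, -0.1, -1.4]
finger_gap: 0.0186
grip_force: 73.6
```

```bash

python3 -m jog '[-0.01,0,0,0,0,0,-1, -0.01,0,-0.005,0,0,0,-1, -0.01,0,-0.01,0,0,0,-1, -0.01,0,-0.01,0,0,0,-1, -0.01,0,-0.01,0,0,0,-1]'
python3 - <<'E'
from h import *
st=env.get_state();print(st['tcp_pos'],st['wrist_force'])
p,d=eyes.read_camera('wrist'); np.savez('/tmp/w3.npz',p=p,d=d);cv2.imwrite('pics/w3.png',p[:,:,::-1])
C=cloud('wrist',d,st)
S=cv2.cvtColor(p,cv2.COLOR_RGB2HSV)[...,1]
m=np.zeros(d.shape,bool);m[228:258,200:285]=1;m[228:258,355:440]=1
m&=(C[...,2]>.07)&(C[...,2]<.1)&(S<90);Q=C[m];print(np.percentile(Q[:,2],[50,90]),Q.mean(0))
E
```

```text
clock: 8.25
tcp_pos: [0.5259, 0.0867, 0.097]
orientation: [0.0, 0.033, 0.999, 0.0]
wrist_force: [-6.1, -0.3, 7.0]
finger_gap: 0.0187
grip_force: 75.2
[0.52587755 0.08666184 0.09696959] [-6.09336688 -0.31931327  6.9791904 ]
[0.08466432 0.08621776] [0.52568168 0.08538293 0.08380479]
```

View pics/w3.png

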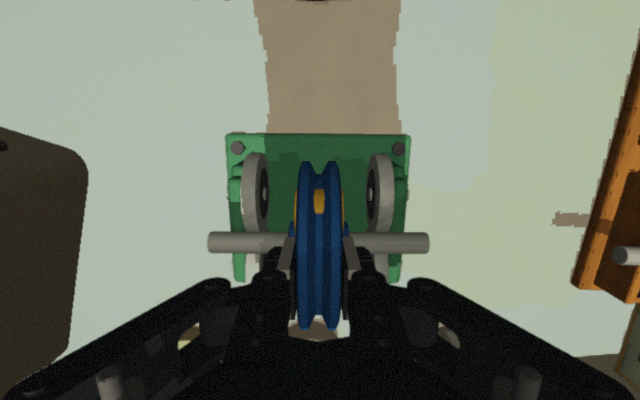

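The shaft is down: its top reads 86 mm, so the centre is at about 80 mm. The wheel at column 320 is midway between the rollers at columns 256 and 380. Releasing now.

```bash

python3 -m jog '[0,0,0,0,0,0,0.3, 0,0,0,0,0,0,0.3, 0,0,0,0,0,0,0.3, 0,0,0,0,0,0,0.3, 0,0,0,0,0,0,0.3, 0,0,0,0,0,0,0.3]'
python3 -m jog '[0,0,0.05,0,0,0,0.3, 0,0,0.15,0,0,0,0.3, 0,0,0.3,0,0,0,0.3, 0,0,0.5,0,0,0,0.3, 0,0,0.7,0,0,0,0.3, 0,0,0.8,0,0,0,0.3, 0,0,0.8,0,0,0,0.3, 0,0,0.8,0,0,0,0.3, 0,0,0.8,0,0,0,0.3, 0,0,0.8,0,0,0,0.3, 0,0,0.8,0,0,0,0.3, 0,0,0.8,0,0,0,0.3]'
for i in 1 2 3; do python3 -m jog '[0,0,0,0,0,0,0.3, 0,0,0,0,0,0,0.3, 0,0,0,0,0,0,0.3, 0,0,0,0,0,0,0.3, 0,0,0,0,0,0,0.3, 0,0,0,0,0,0,0.3, 0,0,0,0,0,0,0.3, 0,0,0,0,0,0,0.3, 0,0,0,0,0,0,0.3, 0,0,0,0,0,0,0.3, 0,0,0,0,0,0,0.3, 0,0,0,0,0,0,0.3]' | tail -2; done
python3 - <<'E'
from h import *
st=env.get_state();print(st['clock'],st['tcp_pos'],st['wrist_force'])
p,d=eyes.read_camera('wrist'); p2,d2=eyes.read_camera('scene')
cv2.imwrite('pics/end.png',np.hstack([p[50:350,150:500,::-1],cv2.resize(p2[170:320,230:400,::-1],(340,300))]))
C=cloud('wrist',d,st);S=cv2.cvtColor(p,cv2.COLOR_RGB2HSV)
m=(abs(C[...,0]-.526)<.07)&(abs(C[...,1]-.086)<.07)&(C[...,2]>.1);print('wheel top',C[m].mean(0),C[m][:,2].max(),m.sum())
E
```

```text
clock: 8.8
tcp_pos: [0.5264, 0.0865, 0.0954]
orientation: [0.0, 0.032, 0.999, 0.0]
wrist_force: [0.5, -0.6, -0.3]
finger_gap: 0.0555
grip_force: 0.0
clock: 9.8
tcp_pos: [0.5254, 0.0866, 0.254]
orientation: [-0.001, 0.032, 0.999, -0.0]
wrist_force: [-0.1, -0.5, 0.5]
finger_gap: 0.0556
grip_force: 0.0
finger_gap: 0.0555
grip_force: 0.0
finger_gap: 0.0556
grip_force: 0.0
finger_gap: 0.0559
grip_force: 0.0
12.8 [0.52613707 0.08657357 0.25533969] [-0.40953901 -0.81741517 -0.39694333]
wheel top [0.51598873 0.0863716  0.32456072] 0.3985403332218587 53758
```

View pics/end.png

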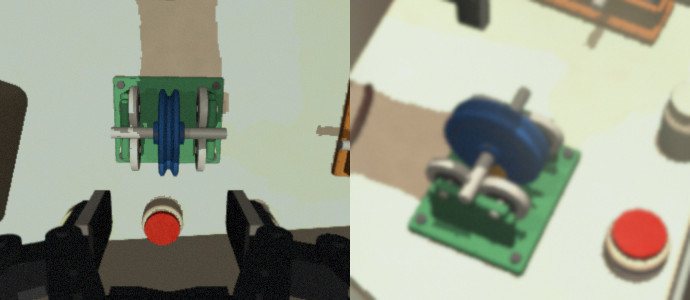

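The pulley lies on all four rollers, wheel centred, and the brass is just visible below the shaft at (495,172). The gripper is clear of it. I'll wait a bit longer, then hand in.

```bash
for i in 1 2; do python3 -m jog '[0,0,0,0,0,0,0.3, 0,0,0,0,0,0,0.3, 0,0,0,0,0,0,0.3, 0,0,0,0,0,0,0.3, 0,0,0,0,0,0,0.3, 0,0,0,0,0,0,0.3, 0,0,0,0,0,0,0.3, 0,0,0,0,0,0,0.3, 0,0,0,0,0,0,0.3, 0,0,0,0,0,0,0.3, 0,0,0,0,0,0,0.3, 0,0,0,0,0,0,0.3]' | head -1; done
python3 -c "
from workcell import env
print(env.hand_in())"
```

```text
clock: 13.9
clock: 14.9
the job is handed in; nothing more can be done
None
```

The blue pulley lies on the stand's four rollers, wheel centred and released with the brass plug hanging below the shaft; the bare pulley stayed in the rack, and I handed the job in at 14.9 s (no verdict was returned).

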